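Charge the counting scale and hold its recessed set button

TASK

Calibrate the counting scale: tip all six steel balls from the scoop into the scale's pan and put the scoop back down upright on the table. Then take the screwdriver from the wooden stand, reach its tip through the round hole in the scale's housing and hold the recessed button fully down with it; finish while still holding the screwdriver and pressing. Leave the wood block, the bolt and the eraser where they lie.

Things in the scene. Friction and masses are not known exactly. Their poses are not given: they have to be found in the camera images.
- scale: counting scale fixed to the table, grey slab 160 x 250 mm; origin under its centre, z up. A square open steel pan stands on its +y part, a grey control housing (150 x 75 mm, top at 80 mm, with a black display on its +x half up to 89 mm) on its -y part. It does not move.
- pan (a point): centre of the pan's inner floor, 33 mm above the table. The pan is 144 x 144 mm inside, sides along the scale's x and y, walls 3 mm thick, rim 70 mm above the table (37 mm above the pan's floor).
- aperture (a point): centre of the round hole, 17 mm across, in the flat top of the control housing, 80 mm above the table, axis vertical, towards the scale's -x end. The plate is 14 mm thick; below it lies a 24 mm square cavity with the button.
- set_button (a joint): travel of the recessed button straight down, m: 0 released, 0.006 fully down. A steel disc 19 mm across centred under the hole; its top lies 32 mm below the rim of the hole (48 mm above the table) when released. Spring: 1.8 N to start, 4.5 N fully down; it springs back when let go.
- scoop: loose aluminium scoop, 98 mm long (x), 78 mm wide (y), side walls 36 mm high, open mouth at its -x end; origin under the middle of its floor, z up. The flat floor is 3 mm thick; towards the mouth it rises at 25 degrees to a lip. 0.12 kg without the balls. A wooden grip stands upright at its +x end.
- scoop_grip (a point): middle of the grasping part of the scoop's wooden grip, in the scoop's frame at (56, 0, 78) mm. The grip is a plain upright bar 14 mm wide along the scoop's y, 26 mm along x, its top 92 mm above the underside.
- scoop_lip (a point): middle of the lip's edge over which the balls leave, in the scoop's frame at (-55, 0, 19) mm.
- ball0: one of six alike loose steel balls, 20 mm across, 30 g, lying in the scoop; origin at its centre.
- ball1: one of six alike loose steel balls, 20 mm across, 30 g, lying in the scoop; origin at its centre.
- ball2: one of six alike loose steel balls, 20 mm across, 30 g, lying in the scoop; origin at its centre.
- ball3: one of six alike loose steel balls, 20 mm across, 30 g, lying in the scoop; origin at its centre.
- ball4: one of six alike loose steel balls, 20 mm across, 30 g, lying in the scoop; origin at its centre.
- ball5: one of six alike loose steel balls, 20 mm across, 30 g, lying in the scoop; origin at its centre.
- stand: wooden tool stand fixed to the table, 50 x 130 mm, top 102 mm above the table; origin under its centre, z up. Three sockets in a row along its y, 40 mm apart, open upward; the screwdriver is in the middle one, the others are empty. It does not move.
- screwdriver: red-handled cross-head screwdriver, 177 mm long, 90 g, standing upright, tip down, in the stand's middle socket. Origin within the tool, on the handle's surface; its y axis runs from the tip to the handle's end (up as it stands). Handle 28 mm thick and 93 mm long; its lowest 10 mm sit in a 31 mm socket, the rest stands free; shaft 6 mm thick, 85 mm long. The foot of the shaft stands in a 10 mm hole in the bottom board. Lift it 100 mm straight up to clear the stand.
- driver_tip (a point): end of the screwdriver's shaft, on its axis.
- driver_grip (a point): point on the screwdriver's axis in its handle, 134 mm from the tip and 44 mm below the handle's end: a good place to grasp.
- wood_block: small loose wood block 28 x 34 x 49 mm, a bystander; origin under its centre.
- hex_bolt: loose steel bolt 64 mm long, a bystander; origin under its centre.
- eraser: loose white eraser 18 x 43 x 12 mm, a bystander; origin under its centre.

How it is judged:
On the way, in this order (a step that is already met when the one before it is completed fails the run):
1. all six balls lie in the pan (horizontal distance between each of ball0, ball1, ball2, ball3, ball4, ball5 and pan below 0.095 m and height (world z) of ball0 between 0.033 and 0.085 m and height (world z) of ball1 between 0.033 and 0.085 m and height (world z) of ball2 between 0.033 and 0.085 m and height (world z) of ball3 between 0.033 and 0.085 m and height (world z) of ball4 between 0.033 and 0.085 m and height (world z) of ball5 between 0.033 and 0.085 m), for 0.3 s.
2. the scoop stands upright on the table, let go (height (world z) of scoop below 0.008 m and angle between scoop's own z axis and vertical below 0.1 rad and contact force between the fingers and scoop below 0.1 N), for 0.2 s.
3. the screwdriver is lifted out of the stand (height (world z) of driver_tip above 0.085 m and contact force between the fingers and screwdriver above 1 N), for 0.1 s.
At the end, for the whole second after the job is handed in: All six balls in the pan (33 to 85 mm up); scoop upright on the table; the screwdriver, gripped by the fingers, reaches through the hole (tip within 11 mm of its axis, below 52 mm) and holds the button 5 mm or more down, pressing over 2 N; fingers off the scale (all of step 1 and height (world z) of scoop below 0.008 m and angle between scoop's own z axis and vertical below 0.1 rad and value of joint set_button above 0.005 m and contact force between screwdriver and scale above 2 N and horizontal distance between driver_tip and aperture below 0.011 m and height (world z) of driver_tip below 0.052 m and contact force between the fingers and screwdriver above 1 N and contact force between the fingers and scale below 0.2 N); the arm keeps its last pose, push and grip.
It fails at once if the wood block is pushed more than 40 mm (distance of wood_block from where it was at the start of the episode above 0.04 m).
It fails at once if the bolt is pushed more than 40 mm (distance of hex_bolt from where it was at the start of the episode above 0.04 m).
It fails at once if the eraser is pushed more than 40 mm (distance of eraser from where it was at the start of the episode above 0.04 m).
It also fails if it takes over 72 s, if anything falls off the work surface, if the arm or the gripper's body presses on something with over 40 N, if the wrist force passes 120 N, or if a joint passes its speed limit or range.

ROBOT

A 6-joint arm with a two-finger parallel gripper is mounted at the origin on a cart in front of the work surface, level with it; the furniture and walls round the work are solid. World frame = base frame: x ahead of the robot, y to its left, z up, the work surface at z = 0. Lengths are in m, angles in rad, forces in N, time in s.
With the tool pointing down it reaches from about 0.4 to 0.825 m from the base axis. Payload 7 kg.
Tool frame: the origin (TCP) lies midway between the tips of the shut fingers; the grasp point (between the pads) lies 19 mm behind it; z points along the fingers, y is the line along which they close (so a half turn about z gives the same grasp; the last joint's range is limited). The gripper opens to 88 mm and grips with 3 to 60 N. Pads are 19 mm wide; open, the fingers measure 130 mm over their backs; the gripper's body (78 mm by 193 mm) begins 47 mm behind the grasp point.
Start: joints at [-0.819, 0.359, 0.012, 0, -1.224, -0.288], TCP at [0.302, -0.604, 0.227] pointing down, gripper open.
Joint ranges: [-3.07, 3.07], [-1.43, 2.12], [-1.02, 1.25], [-3.03, 1.67], [-3.05, -0], [-3.03, 3.03]. Speed limits (rad/s): [2.39, 2.39, 3.01, 3.14, 3.14, 3.14].

INTERFACE

Orientations are given as [roll, pitch, yaw] about the fixed x, y, z axes, in that order (R = Rz(yaw) Ry(pitch) Rx(roll)).
In Python, from station import get_state, grab_frame, calibration, job_done, boxes_of, regions_of, spot_point gives the robot as it stands. The module is installed in compiled form; this text tells all that it offers.
- The arm moves only by the tool arm_command, never from a script. Its argument "commands" is a list of rows, each an object of numbers: "tx", "ty", "tz": the shift along the tool's x, y, z each as a share of 25 cm, from -1 to 1; "twist": the turn about the tool's z as a share of 180 degrees, from -1 to 1. A call has exactly 8 rows; each row is the pose to reach, as a shift and turn from the pose commanded when the call began, along the tool's axes at that moment, turning the shorter way round; what a row does not reach only later rows make up. A row lasts 1/12 s, in which the tool goes at most 41.7 mm and 7.16 degrees, less where a joint would pass 70% of its speed; a pose out of reach is approached as far as the arm can. A call with a number of a shift or a turn outside -1 to 1 is refused whole. A call with a gripper value outside its range is refused whole. "claw" is the opening, from 0 (shut) to 1 (fully open), set as the call begins (left out, the last holds). The fingers move at their own pace and stop on an object; "grip_force" is the grip in N (left out, the last holds). Time passes only in rows, so rows that repeat a pose let the fingers close, or fill a call up. It gives the time, the measured TCP pose, the force, the opening and the grip force at its end, in the units of the state.
- get_state(): the state, without advancing time (a new reading comes with each control period).
- grab_frame(name): name is "scene" or "top"; returns the picture (400x640x3 uint8, red, green, blue); there is no depth.
- calibration(name): a dict with "camera_matrix" (3x3 intrinsics, pixels), "extrinsics" (4x4, takes a point from camera to world coordinates). Camera axes: x right, y down, z forward; pixel columns grow to the right and rows downward; lengths in m; the calibration is good to about 2 mm. A picture is of the moment at which its call begins. calibration takes no time and is no camera call.
- job_done(): hands the job in; it is judged then, once.
Trained networks look in the newest picture that a camera, given by its name, has taken for a name from the list of things; names that differ only in an ending like _2 or _b are one class to them, and where a whole thing is asked for, a point or a joint stands for the part that bears it (a point fixed in the world has none). Each returns a list of dicts, best first, with "score" (0 to 1); they miss things now and then, are a little off and sometimes report something else, mostly with a low value. They report only what shows in the picture. A call takes as long as a camera call.
- boxes_of(query, camera): "rect" ([left, top, right, bottom] in pixels, round what is visible of it).
- regions_of(query, camera): "region" (400x640 bool, what is visible of it) and "rect" ([left, top, right, bottom] in pixels, round what is visible of it).
- spot_point(query, camera): "uv" ([column, row] in pixels: a listed point, or the origin of a listed thing).
The state is a dict: "t": time; "q": joint angles; "qd": joint speeds; "joint_efforts": joint torques, N m; "eef_pos": TCP position; "ee_rot": TCP orientation; "force": force on the tool from outside, world axes, zero at the start; "moment": the same for the moment, N m; "width": finger opening in m; "gripper_force": force on a finger pad.
Only numpy, scipy, OpenCV 4.12 (cv2) and the standard library are available. Lean on these libraries where they do the work, as an engineer would, in place of code of your own. Each camera call takes 0.05 s, during which the arm holds its last target. There are 200 camera calls.

## Working session

There is one attempt and no reset: what is moved stays moved. The work goes in short steps, Python scripts to look and compute and a tool call to move; the robot and the scene stay as the last step left them, time stands still between calls to the robot, and variables do not carry over. Pictures are saved under pics/ and viewed, at most 10 in all, crops included, and the job is handed in when it is done.

Besides the shell and the picture viewer there is one more tool, called after "Call:" as name([rows], argument=value, ...), one row to a line, values as JSON. arm_command: Moves the arm, as the interface text tells. Shift numbers are shares of 25 cm and turn numbers shares of 180 degrees, none past 1 either way. Its arguments: {"type":"object","properties":{"commands":{"type":"array"},"claw":{"type":"number"},"grip_force":{"type":"number"}},"required":["commands"]}

```bash
mkdir -p pics
cat > h.py <<'E'
import numpy as np, cv2
from station import *
def ray(cam,uv):
    c=calibration(cam);K=np.array(c["camera_matrix"]);T=np.array(c["extrinsics"])
    d=T[:3,:3]@np.linalg.solve(K,[uv[0],uv[1],1]);return T[:3,3],d
def at_z(cam,uv,z):
    o,d=ray(cam,uv);return o+d*(z-o[2])/d[2]
def proj(cam,p):
    c=calibration(cam);K=np.array(c["camera_matrix"]);T=np.linalg.inv(np.array(c["extrinsics"]))
    q=K@(T[:3,:3]@np.array(p)+T[:3,3]);return q[:2]/q[2]
def tri(a,b):
    (o1,d1),(o2,d2)=ray('scene',a),ray('top',b)
    d1=d1/np.linalg.norm(d1);d2=d2/np.linalg.norm(d2)
    s=np.linalg.lstsq(np.c_[d1,-d2],o2-o1,rcond=None)[0]
    p,q=o1+s[0]*d1,o2+s[1]*d2;return (p+q)/2,np.linalg.norm(p-q)
def save(cam,name):
    cv2.imwrite('pics/'+name,grab_frame(cam)[:,:,::-1])
E
python3 - <<'E'
from h import *
np.set_printoptions(precision=4,suppress=True)
save('scene','s0.png');save('top','t0.png')
for c in('scene','top'): print(c,calibration(c)['extrinsics'],calibration(c)['camera_matrix'])
for n in['pan','aperture','scoop','scoop_grip','scoop_lip','stand','screwdriver','driver_grip','scale','wood_block','hex_bolt','eraser']:
    r={}
    for c in('scene','top'):
        l=spot_point(n,c); r[c]=l[0] if l else None
    print(n,[(x['score'],np.round(x['uv'],1)) if x else None for x in r.values()], tri(r['scene']['uv'],r['top']['uv']) if all(r.values()) else '')
s=get_state();print(s)
E
```

```text
scene [[ 0.4857 -0.5536  0.6765 -0.4059]
 [-0.8741 -0.3046  0.3783 -0.4728]
 [-0.0033 -0.7751 -0.6318  0.9235]
 [ 0.      0.      0.      1.    ]] [[491.9343   0.     317.6585]
 [  0.     491.9343 197.2614]
 [  0.       0.       1.    ]]
top [[ 0.0258 -0.9961  0.0849  0.4171]
 [-0.9997 -0.0252  0.0072  0.0123]
 [-0.0051 -0.085  -0.9964  1.0188]
 [ 0.      0.      0.      1.    ]] [[384.1189   0.     320.2283]
 [  0.     384.1189 196.6271]
 [  0.       0.       1.    ]]
pan [(0.6, array([334.6, 188.1])), (0.97, array([315.3, 149.9]))] (array([0.6225, 0.0395, 0.0233]), np.float64(0.008923533916384343))
aperture [(0.87, array([370.9, 202.4])), (0.65, array([365.1, 170. ]))] (array([ 0.5697, -0.0932,  0.0592]), np.float64(0.0024656354626084068))
scoop [(0.69, array([427.6, 263.9])), (0.92, array([441.8, 208.9]))] (array([ 0.4778, -0.2987,  0.0075]), np.float64(0.004825431704493805))
scoop_grip [(0.76, array([442.7, 230.1])), (0.57, array([452.6, 182.5]))] (array([ 0.5402, -0.3054,  0.0758]), np.float64(0.002192987087243401))
scoop_lip [(0.65, array([419.5, 272.9])), (0.71, array([437.4, 
[... 655 characters left out ...]
ray([378.5, 246.1]))] (array([ 0.4068, -0.2091,  0.0526]), np.float64(0.16765405850602494))
eraser [(0.5, array([302.1, 250.2])), (0.55, array([317.2, 244.7]))] (array([ 0.3788,  0.02  , -0.0121]), np.float64(0.010395923288182266))
{'t': 1.3, 'q': array([-0.819 ,  0.3586,  0.0119, -0.    , -1.2241, -0.2881]), 'qd': array([ 0.0013, -0.0007,  0.0003, -0.    ,  0.0008,  0.0014]), 'joint_efforts': array([ -0.0019, -58.2386,  29.3299,   7.0024,   0.0124,  -0.    ]), 'eef_pos': array([ 0.3019, -0.6037,  0.2266]), 'ee_rot': array([ 3.1416,  0.    , -2.6778]), 'force': array([ 0.4952, -0.7397,  0.5796]), 'moment': array([-0.0426,  0.0466, -0.0142]), 'gripper_force': 0.0, 'width': 0.0875204032934186}
```

View pics/s0.png

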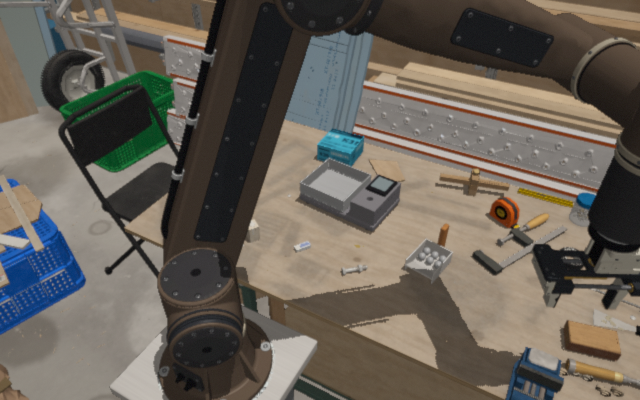

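View pics/t0.png

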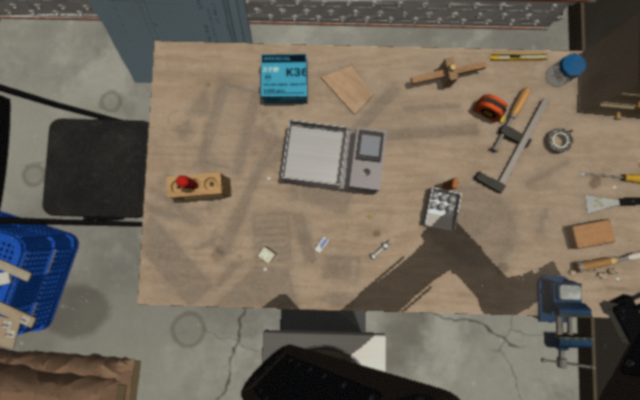

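The scene view shows the scale near (350,190) and the scoop near (428,258). In the top view they are the scale at (332,155), scoop (442,205), stand (197,186), screwdriver (186,182), bolt (380,249), eraser (322,243) and block (267,254).

```bash
cat >> h.py <<'E'
def plan(p,yaw=None,frm=None):
    s=get_state();P=np.array(s['eef_pos']);y=s['ee_rot'][2]
    if frm is not None: P,y=np.array(frm[:3]),frm[3]
    d=np.array(p)-P;c,n=np.cos(y),np.sin(y)
    tx=c*d[0]+n*d[1];ty=-(-n*d[0]+c*d[1]);tz=-d[2]
    tw=0
    if yaw is not None:
        e=(y-yaw+np.pi/2)%np.pi-np.pi/2   # half-turn symmetric
        tw=e/np.pi
    print('plan tx %.3f ty %.3f tz %.3f twist %.4f'%(tx/.25,ty/.25,tz/.25,tw),'dist %.3f'%np.linalg.norm(d),'from',np.round(P,4),round(y,4))
E
python3 - <<'E'
from h import *
np.set_printoptions(precision=4,suppress=True)
def med(n,c,k=3):
    r=[]
    for _ in range(k):
        grab_frame(c); l=spot_point(n,c)
        if l: r.append(l[0]['uv'])
    return np.median(r,0)
for n,z in[('pan',.033),('aperture',.08),('scoop',0),('scoop_grip',.078),('scoop_lip',.019)]:
    a,b=med(n,'scene'),med(n,'top')
    print(n,at_z('scene',a,z)[:2],at_z('top',b,z)[:2],*tri(a,b))
for n,z in[('driver_grip',.142),('stand',0)]: print(n,at_z('top',med(n,'top'),z))
im=grab_frame('top');
for n,z in[('scale',.07),('scoop',.036),('stand',.102)]:
    l=regions_of(n,'top')
    m=l[0]['region'].astype(np.uint8)
    r=cv2.boxPoints(cv2.minAreaRect(cv2.findNonZero(m)))
    w=np.array([at_z('top',q,z)[:2] for q in r]);e=w-np.roll(w,1,0)
    print(n,l[0]['score'],w.tolist(),np.degrees(np.arctan2(e[:,1],e[:,0])),np.linalg.norm(e,axis=1))
x=im[95:240,155:480][:,:,::-1];cv2.imwrite('pics/t1.png',cv2.resize(x,None,fx=2.46,fy=2.46,interpolation=cv2.INTER_CUBIC))
E
```

```text
pan [0.6013 0.0315] [0.6146 0.0375] [0.6169 0.0385 0.0196] 0.0014419750311039225
aperture [ 0.5395 -0.1008] [ 0.5682 -0.0888] [ 0.5717 -0.0901  0.0524] 0.0037810701529739977
scoop [ 0.4846 -0.2986] [ 0.4759 -0.3099] [ 0.4738 -0.3032  0.0133] 0.005344045990668257
scoop_grip [ 0.5351 -0.3074] [ 0.5355 -0.3072] [ 0.5355 -0.3073  0.0776] 1.423187749946062e-05
scoop_lip [ 0.422  -0.2883] [ 0.4277 -0.2875] [ 0.4273 -0.2881  0.014 ] 0.0020319964517476717
driver_grip [0.5175 0.3294 0.142 ]
stand [0.5136 0.3175 0.    ]
scale 0.72 [[0.529976706275832, 0.11882633558983523], [0.6941294702160874, 0.1057118585270608], [0.670937214405599, -0.14331579465919528], [0.5077439784927402, -0.12671114177981257]] [ 84.8261  -4.5678 -95.3207 174.1902] [0.2465 0.1647 0.2501 0.164 ]
scoop 0.58 [[0.4328449572185229, -0.23801484087137856], [0.5672339597537837, -0.25985672111237973], [0.5540328500661119, -0.3519208271159767], [0.4200334920911149, -0.3290738213924948]] [ 81.9914  -9.2314 -98.16   170.3241] [0.092  0.1362 0.093  0.1359]
stand 0.74 [[0.5372873147478981, 0.39486501441657257], [0.5532785699829448, 0.23942805721995908], [0.4882943130332871, 0.23146892891958806], [0.4724152826508788, 0.38597325758803636]] [   7.8047  -84.1261 -173.0173   95.8679] [0.0655 0.1563 0.0655 0.1553]
```

View pics/t1.png

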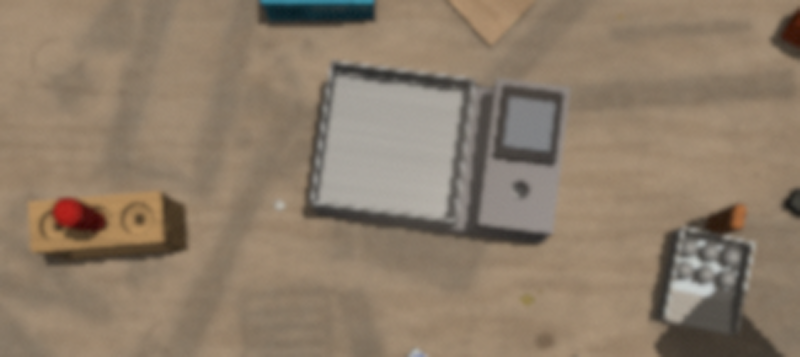

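The crop shows all six balls at the rear of the scoop, the hole near (520,188) in the crop, which is about (366,171) in the full picture, and the screwdriver in the stand.

Run:
```python
from h import *
plan([.5355,-.307,.14],np.radians(-9))
```

```text
plan tx -1.367 ty 0.643 tz 0.346 twist 0.1976 dist 0.387 from [ 0.3019 -0.6037  0.2266] -2.6778
```

Call:
arm_command([
  {"tx": -0.1,"ty": 0.08},
  {"tx": -0.2,"ty": 0.16},
  {"tx": -0.3,"ty": 0.24},
  {"tx": -0.4,"ty": 0.32},
  {"tx": -0.5,"ty": 0.4},
  {"tx": -0.6,"ty": 0.48},
  {"tx": -0.7,"ty": 0.56},
  {"tx": -0.8,"ty": 0.643},
], claw=1)

```text
invalid input
```

Call:
arm_command([
  {"tx": -0.1,"tz": 0.05,"twist": 0.03},
  {"tx": -0.2,"tz": 0.1,"twist": 0.06},
  {"tx": -0.3,"tz": 0.15,"twist": 0.09},
  {"tx": -0.4,"tz": 0.2,"twist": 0.12},
  {"tx": -0.5,"tz": 0.26,"twist": 0.16},
  {"tx": -0.567,"tz": 0.346,"twist": 0.1976},
  {"tx": -0.567,"tz": 0.346,"twist": 0.1976},
  {"tx": -0.567,"tz": 0.346,"twist": 0.1976},
])

```text
invalid input
```

Run:
```python
from h import *
for c in('scene','top'):
    grab_frame(c)
    for n in('scoop_grip','scoop_lip','driver_grip','screwdriver','stand','scoop'):
        l=spot_point(n,c);print(c,n,[(x['score'],np.round(x['uv'],1)) for x in l[:1]])
l=spot_point('scoop_grip','scene')
if l: print(at_z('scene',l[0]['uv'],.078))
save('scene','s1.png')
plan([.5355,-.307,.050],np.radians(-9))
```

```text
scene scoop_grip [(0.78, array([444.2, 231.8]))]
scene scoop_lip [(0.66, array([416.2, 270.3]))]
scene driver_grip []
scene screwdriver []
scene stand []
scene scoop [(0.96, array([434.2, 264.3]))]
top scoop_grip [(0.61, array([453.6, 186.5]))]
top scoop_lip [(0.63, array([437.3, 229.1]))]
top driver_grip [(0.78, array([186.5, 180.6]))]
top screwdriver [(0.6, array([190.1, 181.7]))]
top stand [(0.81, array([209.9, 187.6]))]
top scoop [(0.78, array([441.5, 210. ]))]
[ 0.53257014 -0.31027339  0.078     ]
plan tx -1.366 ty 0.643 tz 0.706 twist 0.1976 dist 0.417 from [ 0.3019 -0.6037  0.2266] -2.6778
```

View pics/s1.png

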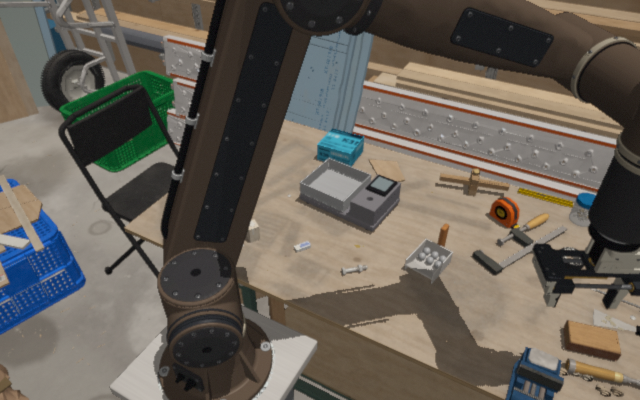

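The picture shows the arm has not moved, because the calls were refused. I'll give every key in each row.

Call:
arm_command([
  {"tx": -0.1,"ty": 0.08,"tz": 0,"twist": 0},
  {"tx": -0.2,"ty": 0.16,"tz": 0,"twist": 0},
  {"tx": -0.3,"ty": 0.24,"tz": 0,"twist": 0},
  {"tx": -0.4,"ty": 0.32,"tz": 0,"twist": 0},
  {"tx": -0.5,"ty": 0.4,"tz": 0,"twist": 0},
  {"tx": -0.6,"ty": 0.48,"tz": 0,"twist": 0},
  {"tx": -0.7,"ty": 0.56,"tz": 0,"twist": 0},
  {"tx": -0.8,"ty": 0.643,"tz": 0,"twist": 0},
], claw=1)

```text
t: 6.57
eef_pos: [0.4093, -0.3691, 0.2268]
ee_rot: [-3.141, 0.0, -2.678]
force: [0.6, -0.3, -0.2]
width: 0.0875
gripper_force: 0.0
```

Call:
arm_command([
  {"tx": -0.1,"ty": 0,"tz": 0.05,"twist": 0.03},
  {"tx": -0.2,"ty": 0,"tz": 0.1,"twist": 0.06},
  {"tx": -0.3,"ty": 0,"tz": 0.15,"twist": 0.09},
  {"tx": -0.4,"ty": 0,"tz": 0.2,"twist": 0.12},
  {"tx": -0.5,"ty": 0,"tz": 0.25,"twist": 0.16},
  {"tx": -0.566,"ty": 0,"tz": 0.3,"twist": 0.1976},
  {"tx": -0.566,"ty": 0,"tz": 0.346,"twist": 0.1976},
  {"tx": -0.566,"ty": 0,"tz": 0.346,"twist": 0.1976},
])

```text
t: 7.23
eef_pos: [0.5346, -0.3061, 0.1372]
ee_rot: [3.141, -0.004, 2.987]
force: [-1.2, -0.1, -1.0]
width: 0.0878
gripper_force: 0.0
```

Run:
```python
from h import *
for c in('scene','top'):
    grab_frame(c)
    for n in('scoop_grip','driver_grip','stand'):
        l=spot_point(n,c);print(c,n,[(x['score'],np.round(x['uv'],1)) for x in l[:1]])
save('scene','s2.png')
plan([.535,-.308,.050],np.radians(-9))
```

```text
scene scoop_grip [(0.62, array([442.7, 228.7]))]
scene driver_grip [(0.6, array([230.2, 146. ]))]
scene stand [(0.6, array([238.2, 187.9]))]
top scoop_grip []
top driver_grip [(0.63, array([188.1, 182. ]))]
top stand [(0.69, array([207.8, 188.6]))]
plan tx 0.001 ty -0.002 tz 0.363 twist -0.0000 dist 0.091 from [ 0.5354 -0.3075  0.1409] 2.9845
```

View pics/s2.png

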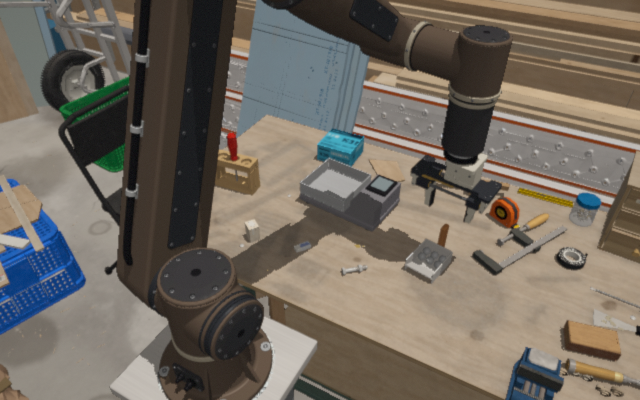

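The scene view shows the gripper straddling above the scoop grip, with fingertips at (430,198) and (470,213) and the grip at (443,233). The screwdriver is now visible at (231,146).

Call:
arm_command([
  {"tx": 0,"ty": 0,"tz": 0.06,"twist": 0},
  {"tx": 0,"ty": 0,"tz": 0.12,"twist": 0},
  {"tx": 0,"ty": 0,"tz": 0.18,"twist": 0},
  {"tx": 0,"ty": 0,"tz": 0.24,"twist": 0},
  {"tx": 0,"ty": 0,"tz": 0.3,"twist": 0},
  {"tx": 0,"ty": 0,"tz": 0.363,"twist": 0},
  {"tx": 0,"ty": 0,"tz": 0.363,"twist": 0},
  {"tx": 0,"ty": 0,"tz": 0.363,"twist": 0},
])

```text
t: 8.35
eef_pos: [0.535, -0.3072, 0.0491]
ee_rot: [-3.142, -0.001, 2.985]
force: [-0.1, -0.3, -0.0]
width: 0.0875
gripper_force: 0.0
```

Call:
arm_command([
  {"tx": 0,"ty": 0,"tz": 0,"twist": 0},
  {"tx": 0,"ty": 0,"tz": 0,"twist": 0},
  {"tx": 0,"ty": 0,"tz": 0,"twist": 0},
  {"tx": 0,"ty": 0,"tz": 0,"twist": 0},
  {"tx": 0,"ty": 0,"tz": 0,"twist": 0},
  {"tx": 0,"ty": 0,"tz": 0,"twist": 0},
  {"tx": 0,"ty": 0,"tz": 0,"twist": 0},
  {"tx": 0,"ty": 0,"tz": 0,"twist": 0},
], claw=0, grip_force=50)

```text
t: 9.02
eef_pos: [0.5355, -0.3071, 0.0494]
ee_rot: [3.142, 0.0, 2.985]
force: [0.4, -0.6, -0.0]
width: 0.0399
gripper_force: 0.0
```

Call:
arm_command([
  {"tx": 0,"ty": 0,"tz": 0,"twist": 0},
  {"tx": 0,"ty": 0,"tz": 0,"twist": 0},
  {"tx": 0,"ty": 0,"tz": -0.02,"twist": 0},
  {"tx": 0,"ty": 0,"tz": -0.05,"twist": 0},
  {"tx": 0,"ty": 0,"tz": -0.09,"twist": 0},
  {"tx": 0,"ty": 0,"tz": -0.14,"twist": 0},
  {"tx": 0,"ty": 0,"tz": -0.18,"twist": 0},
  {"tx": 0,"ty": 0,"tz": -0.2,"twist": 0},
])

```text
t: 9.68
eef_pos: [0.5362, -0.3074, 0.1015]
ee_rot: [-3.141, 0.002, 2.985]
force: [-0.5, -0.4, -3.0]
width: 0.0142
gripper_force: 49.9
```

Run:
```python
from h import *
save('scene','s3.png');save('top','t3.png')
a,b=cv2.imread('pics/s3.png')[120:300,330:560],cv2.imread('pics/t3.png')[100:280,370:560]
cv2.imwrite('pics/c3.png',cv2.resize(np.hstack([a,b]),None,fx=1.9,fy=1.9))
s=get_state();print(s['eef_pos'],s['width'],s['gripper_force'],s['force'])
for n in('scoop_grip','scoop_lip'):
    l=spot_point(n,'scene');print(n,l and l[0])
# pan target: grip 50mm beyond pan centre along scale x
pan=np.array([.613,.037]);yaw=np.radians(-5.3);ex=np.array([np.cos(yaw),np.sin(yaw)])
g=pan+.05*ex;plan([*g,.16],yaw)
```

```text
[ 0.53615605 -0.30731469  0.10079687] 0.013623717708446883 49.92704629898071 [ 0.20016583  0.65419065 -3.38167464]
scoop_grip {'uv': [445.8, 215.7], 'score': 0.74}
scoop_lip {'uv': [421.4, 259.7], 'score': 0.67}
plan tx -0.291 ty 1.421 tz -0.243 twist -0.0206 dist 0.368 from [ 0.5352 -0.307   0.0992] 2.9844
```

View pics/c3.png

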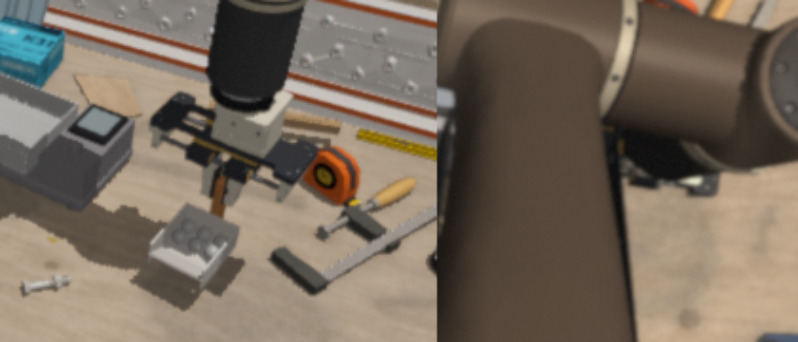

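The crop shows the scoop lifted level, with the six balls still in it.

Call:
arm_command([
  {"tx": 0,"ty": 0,"tz": -0.03,"twist": 0},
  {"tx": -0.01,"ty": 0.01,"tz": -0.07,"twist": 0},
  {"tx": -0.02,"ty": 0.03,"tz": -0.12,"twist": 0},
  {"tx": -0.03,"ty": 0.06,"tz": -0.17,"twist": 0},
  {"tx": -0.04,"ty": 0.1,"tz": -0.21,"twist": 0},
  {"tx": -0.06,"ty": 0.15,"tz": -0.24,"twist": 0},
  {"tx": -0.08,"ty": 0.22,"tz": -0.26,"twist": 0},
  {"tx": -0.1,"ty": 0.3,"tz": -0.26,"twist": 0},
])

```text
t: 10.55
eef_pos: [0.5731, -0.2362, 0.1661]
ee_rot: [-3.141, 0.002, 2.984]
force: [-0.0, -0.9, -4.0]
width: 0.0134
gripper_force: 49.9
```

Call:
arm_command([
  {"tx": -0.02,"ty": 0.09,"tz": 0,"twist": 0},
  {"tx": -0.04,"ty": 0.18,"tz": 0,"twist": 0},
  {"tx": -0.06,"ty": 0.28,"tz": 0,"twist": 0},
  {"tx": -0.08,"ty": 0.38,"tz": 0,"twist": 0},
  {"tx": -0.1,"ty": 0.48,"tz": 0,"twist": 0},
  {"tx": -0.12,"ty": 0.58,"tz": 0,"twist": 0},
  {"tx": -0.14,"ty": 0.67,"tz": 0,"twist": 0},
  {"tx": -0.15,"ty": 0.75,"tz": 0,"twist": 0},
])

```text
t: 11.22
eef_pos: [0.639, -0.0551, 0.1645]
ee_rot: [3.141, 0.0, 2.986]
force: [0.5, 0.4, -3.9]
width: 0.0142
gripper_force: 49.9
```

Call:
arm_command([
  {"tx": -0.01,"ty": 0.08,"tz": 0,"twist": 0},
  {"tx": -0.02,"ty": 0.15,"tz": 0,"twist": 0},
  {"tx": -0.03,"ty": 0.21,"tz": 0,"twist": -0.003},
  {"tx": -0.035,"ty": 0.27,"tz": 0,"twist": -0.006},
  {"tx": -0.04,"ty": 0.32,"tz": 0,"twist": -0.01},
  {"tx": -0.04,"ty": 0.35,"tz": 0,"twist": -0.015},
  {"tx": -0.04,"ty": 0.37,"tz": 0,"twist": -0.0206},
  {"tx": -0.04,"ty": 0.371,"tz": 0,"twist": -0.0206},
])

```text
t: 11.88
eef_pos: [0.6626, 0.0331, 0.1642]
ee_rot: [-3.142, -0.0, 3.052]
force: [0.3, -0.3, -3.0]
width: 0.014
gripper_force: 49.9
```

Run:
```python
from h import *
save('scene','s4.png');save('top','t4.png')
a,b=cv2.imread('pics/s4.png')[60:240,250:450],cv2.imread('pics/t4.png')[80:260,250:430]
cv2.imwrite('pics/c4.png',cv2.resize(np.hstack([a,b]),None,fx=2.1,fy=2.1))
s=get_state();print(s['eef_pos'],s['width'],s['gripper_force'],s['force'])
for n in('scoop_grip','scoop_lip','pan'):
    l=spot_point(n,'scene');print(n,l and l[0])
P=s['eef_pos'];yaw=np.radians(-5.3)
ex=np.array([np.cos(yaw),np.sin(yaw),0])
print('exp lip',proj('scene',P-ex*.111+[0,0,-.03]))
pan=np.array([.613,.037]);ey=np.array([-ex[1],ex[0]])
print('pan corners',[np.round(proj('scene',[*(pan+i*.072*ex[:2]+j*.072*ey),.07])).tolist() for i in(-1,1) for j in(-1,1)])
```

```text
[0.66240793 0.03208482 0.16426438] 0.01395284736705253 49.927101731300354 [ 0.19090897 -0.80859069 -2.84960741]
scoop_grip {'uv': [346.7, 137.2], 'score': 0.85}
scoop_lip {'uv': [325.0, 172.2], 'score': 0.78}
pan {'uv': [337.0, 189.0], 'score': 0.6}
exp lip [324.07662483 169.64311559]
pan corners [[344.0, 199.0], [301.0, 181.0], [370.0, 173.0], [329.0, 158.0]]
```

View pics/c4.png

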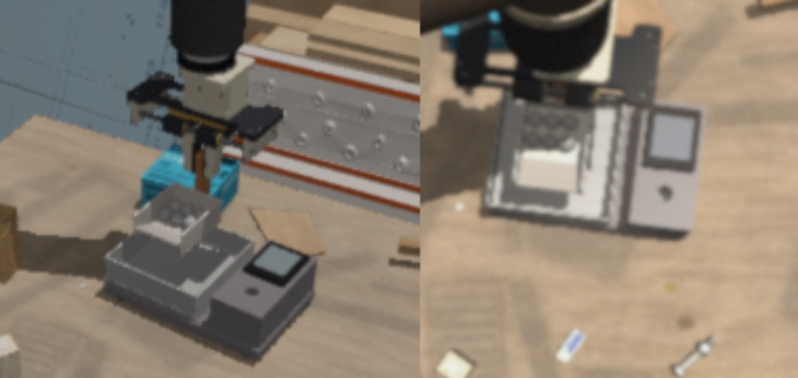

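The crop shows the level scoop above the pan with its balls: lip at about (545,190) and pan spanning 490–625 in the top part. I'll lower it slightly and loosen the grip stepwise so that it pivots.

Call:
arm_command([
  {"tx": 0,"ty": 0,"tz": 0.02,"twist": 0},
  {"tx": 0,"ty": 0,"tz": 0.04,"twist": 0},
  {"tx": 0,"ty": 0,"tz": 0.06,"twist": 0},
  {"tx": 0,"ty": 0,"tz": 0.06,"twist": 0},
  {"tx": 0,"ty": 0,"tz": 0.06,"twist": 0},
  {"tx": 0,"ty": 0,"tz": 0.06,"twist": 0},
  {"tx": 0,"ty": 0,"tz": 0.06,"twist": 0},
  {"tx": 0,"ty": 0,"tz": 0.06,"twist": 0},
], grip_force=12)

```text
t: 12.8
eef_pos: [0.6627, 0.0325, 0.1496]
ee_rot: [3.142, 0.0, 3.049]
force: [0.6, 0.0, -2.6]
width: 0.0141
gripper_force: 12.0
```

```bash
cat > look.py <<'E'
import sys
from h import *
save('scene','x.png')
s=get_state();print(s['t'],s['eef_pos'],s['width'],s['gripper_force'],s['force'],s['moment'])
u={}
for n in('scoop_grip','scoop_lip'):
    l=spot_point(n,'scene');print(n,l and l[0]); 
    if l:u[n]=l[0]['uv']
G=s['eef_pos']+[0,0,.019];y=s['ee_rot'][2]+np.pi;ex=np.array([np.cos(y),np.sin(y),0])
best=min(np.radians(np.arange(-10,100)),key=lambda t:np.linalg.norm(proj('scene',G+ex*(-.111*np.cos(t)+.049*np.sin(t))+np.array([0,0,-.111*np.sin(t)-.049*np.cos(t)]))-u['scoop_lip'])) if 'scoop_lip' in u else 0
print('tilt deg',np.degrees(best))
E
python3 look.py
```

```text
12.85 [0.66272437 0.03246134 0.14955221] 0.013953310794719271 11.999325156211853 [ 0.29794851 -0.39625915 -2.03840653] [-0.10808228 -0.12440698  0.01939333]
scoop_grip {'uv': [345.6, 140.5], 'score': 0.9}
scoop_lip {'uv': [326.8, 176.7], 'score': 0.91}
tilt deg 10.0
```

Call:
arm_command([
  {"tx": 0,"ty": 0,"tz": 0,"twist": 0},
  {"tx": 0,"ty": 0,"tz": 0,"twist": 0},
  {"tx": 0,"ty": 0,"tz": 0,"twist": 0},
  {"tx": 0,"ty": 0,"tz": 0,"twist": 0},
  {"tx": 0,"ty": 0,"tz": 0,"twist": 0},
  {"tx": 0,"ty": 0,"tz": 0,"twist": 0},
  {"tx": 0,"ty": 0,"tz": 0,"twist": 0},
  {"tx": 0,"ty": 0,"tz": 0,"twist": 0},
], grip_force=6)

```text
t: 13.62
eef_pos: [0.6627, 0.0324, 0.1495]
ee_rot: [-3.142, 0.0, 3.049]
force: [0.4, 0.2, -1.1]
width: 0.0143
gripper_force: 6.0
```

```bash
python3 look.py
```

```text
13.6667 [0.66275307 0.03238702 0.14956194] 0.014180020558418983 6.000025123357773 [-0.18674352 -1.27841631 -1.23068901] [-0.02945711  0.00019303  0.00730541]
scoop_grip {'uv': [347.3, 142.5], 'score': 0.96}
scoop_lip {'uv': [334.3, 181.4], 'score': 0.76}
tilt deg 38.0
```

Run:
```python
from h import *
save('top','t5.png')
a,b=cv2.imread('pics/x.png')[90:240,270:420],cv2.imread('pics/t5.png')[90:240,260:410]
cv2.imwrite('pics/c5.png',cv2.resize(np.hstack([a,b]),None,fx=2.6,fy=2.6,interpolation=cv2.INTER_CUBIC))
```

```text
(no output)
```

View pics/c5.png

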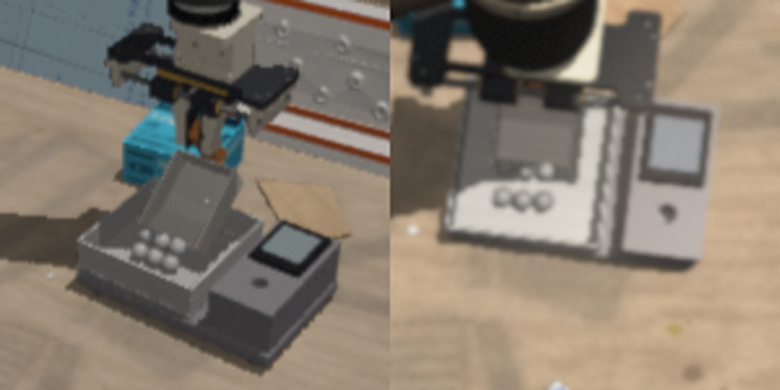

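The crop shows all six balls in the pan, at about (137–185, 235–265) in the left part. The empty scoop hangs tilted about 45°. I'll firm the grip and raise it.

Call:
arm_command([
  {"tx": 0,"ty": 0,"tz": 0,"twist": 0},
  {"tx": 0,"ty": 0,"tz": 0,"twist": 0},
  {"tx": 0,"ty": 0,"tz": -0.04,"twist": 0},
  {"tx": 0,"ty": 0,"tz": -0.1,"twist": 0},
  {"tx": 0,"ty": 0,"tz": -0.18,"twist": 0},
  {"tx": 0,"ty": 0,"tz": -0.26,"twist": 0},
  {"tx": 0,"ty": 0,"tz": -0.32,"twist": 0},
  {"tx": 0,"ty": 0,"tz": -0.34,"twist": 0},
], grip_force=25)

```text
t: 14.48
eef_pos: [0.6639, 0.0325, 0.2382]
ee_rot: [3.141, 0.005, 3.05]
force: [-0.4, 0.4, -0.1]
width: 0.0136
gripper_force: 25.0
```

```bash
python3 look.py
python3 - <<'E'
from h import *
plan([.47,-.30,.235])
l=spot_point('driver_grip','scene');
a=l[0]['uv'] if l else None
grab_frame('top');m=spot_point('driver_grip','top');print(a,m[0]['uv'],l[0]['score'])
if a: print(tri(a,m[0]['uv']))
E
```

```text
14.5333 [0.66371726 0.03254888 0.23771586] 0.01390311950214779 24.99995470046997 [0.58744467 0.0665602  0.10119255] [-0.00895848 -0.11709106 -0.04205764]
scoop_grip {'uv': [349.0, 114.2], 'score': 0.95}
scoop_lip {'uv': [336.1, 156.5], 'score': 0.69}
tilt deg 41.0
plan tx 0.644 ty -1.395 tz -0.002 twist 0.0000 dist 0.384 from [0.6624 0.0325 0.2344] 3.0492Traceback (most recent call last):
  File "<stdin>", line 5, in <module>
IndexError: list index out of range
```

Call:
arm_command([
  {"tx": 0.02,"ty": -0.05,"tz": 0,"twist": 0},
  {"tx": 0.06,"ty": -0.13,"tz": 0,"twist": 0},
  {"tx": 0.1,"ty": -0.23,"tz": 0,"twist": 0},
  {"tx": 0.15,"ty": -0.33,"tz": 0,"twist": 0},
  {"tx": 0.2,"ty": -0.43,"tz": 0,"twist": 0},
  {"tx": 0.25,"ty": -0.54,"tz": 0,"twist": 0},
  {"tx": 0.3,"ty": -0.65,"tz": 0,"twist": 0},
  {"tx": 0.35,"ty": -0.76,"tz": 0,"twist": 0},
])

```text
t: 15.45
eef_pos: [0.5564, -0.1501, 0.2336]
ee_rot: [-3.141, -0.001, 3.049]
force: [0.3, -0.1, -0.9]
width: 0.0138
gripper_force: 25.0
```

Call:
arm_command([
  {"tx": 0.05,"ty": -0.11,"tz": 0,"twist": 0},
  {"tx": 0.1,"ty": -0.22,"tz": 0,"twist": 0},
  {"tx": 0.15,"ty": -0.33,"tz": 0,"twist": 0},
  {"tx": 0.2,"ty": -0.43,"tz": 0,"twist": 0},
  {"tx": 0.24,"ty": -0.52,"tz": 0,"twist": 0},
  {"tx": 0.27,"ty": -0.59,"tz": 0,"twist": 0},
  {"tx": 0.29,"ty": -0.63,"tz": 0,"twist": 0},
  {"tx": 0.294,"ty": -0.635,"tz": 0,"twist": 0},
])

```text
t: 16.12
eef_pos: [0.4685, -0.3015, 0.2337]
ee_rot: [3.142, -0.001, 3.047]
force: [-0.3, 0.1, -1.1]
width: 0.0137
gripper_force: 25.0
```

Call:
arm_command([
  {"tx": 0,"ty": 0,"tz": 0.06,"twist": 0},
  {"tx": 0,"ty": 0,"tz": 0.14,"twist": 0},
  {"tx": 0,"ty": 0,"tz": 0.22,"twist": 0},
  {"tx": 0,"ty": 0,"tz": 0.3,"twist": 0},
  {"tx": 0,"ty": 0,"tz": 0.36,"twist": 0},
  {"tx": 0,"ty": 0,"tz": 0.4,"twist": 0},
  {"tx": 0,"ty": 0,"tz": 0.42,"twist": 0},
  {"tx": 0,"ty": 0,"tz": 0.42,"twist": 0},
])

```text
t: 16.78
eef_pos: [0.4698, -0.2996, 0.1283]
ee_rot: [3.141, -0.002, 3.05]
force: [0.3, -0.1, -0.8]
width: 0.0138
gripper_force: 25.0
```

```bash
python3 look.py
python3 - <<'E'
from h import *
a=cv2.imread('pics/x.png')[90:290,330:530];cv2.imwrite('pics/c6.png',cv2.resize(a,None,fx=2.5,fy=2.5,interpolation=cv2.INTER_CUBIC))
l=spot_point('driver_grip','scene');
grab_frame('top');m=spot_point('driver_grip','top');print(l[:1],m[:1])
if l: print(tri(l[0]['uv'],m[0]['uv']))
E
```

```text
16.8333 [ 0.47032292 -0.29986681  0.12928489] 0.014006220553399508 24.99984562397003 [0.41449469 0.60010472 0.21181792] [-0.04479616 -0.05418156  0.00523907]
scoop_grip {'uv': [438.8, 225.2], 'score': 0.62}
scoop_lip {'uv': [421.0, 273.8], 'score': 0.96}
tilt deg 36.0
[{'uv': [229.8, 148.9], 'score': 0.51}] [{'uv': [188.9, 185.6], 'score': 0.73}]
(array([0.50909266, 0.32572059, 0.1357349 ]), np.float64(0.004763391545603343))
```

View pics/c6.png

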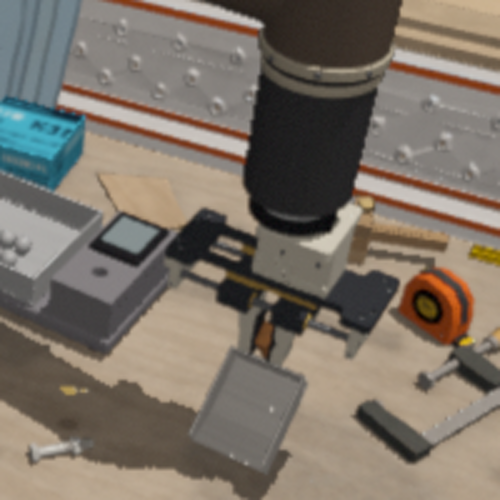

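The crop shows the empty scoop tilted lip-down, about 40° by my estimate, above clear table and with the bolt well to the left at (60,448). I'll lower it and roll it flat over its lip.

Call:
arm_command([
  {"tx": 0,"ty": 0,"tz": 0.03,"twist": 0},
  {"tx": 0,"ty": 0,"tz": 0.06,"twist": 0},
  {"tx": 0,"ty": 0,"tz": 0.09,"twist": 0},
  {"tx": 0,"ty": 0,"tz": 0.12,"twist": 0},
  {"tx": 0,"ty": 0,"tz": 0.14,"twist": 0},
  {"tx": 0,"ty": 0,"tz": 0.15,"twist": 0},
  {"tx": 0,"ty": 0,"tz": 0.15,"twist": 0},
  {"tx": 0,"ty": 0,"tz": 0.15,"twist": 0},
], grip_force=10)

```text
t: 17.75
eef_pos: [0.4739, -0.3009, 0.0935]
ee_rot: [-3.14, 0.007, 3.051]
force: [5.9, 1.5, 8.9]
width: 0.0139
gripper_force: 10.0
```

Call:
arm_command([
  {"tx": -0.036,"ty": 0,"tz": 0.025,"twist": 0},
  {"tx": -0.072,"ty": 0,"tz": 0.05,"twist": 0},
  {"tx": -0.104,"ty": 0,"tz": 0.072,"twist": 0},
  {"tx": -0.144,"ty": 0,"tz": 0.094,"twist": 0},
  {"tx": -0.184,"ty": 0,"tz": 0.116,"twist": 0},
  {"tx": -0.216,"ty": 0,"tz": 0.144,"twist": 0},
  {"tx": -0.248,"ty": 0,"tz": 0.17,"twist": 0},
  {"tx": -0.25,"ty": 0,"tz": 0.176,"twist": 0},
], grip_force=8)

```text
t: 18.42
eef_pos: [0.533, -0.3059, 0.0466]
ee_rot: [-3.141, -0.002, 3.05]
force: [-4.2, 2.2, 12.4]
width: 0.0141
gripper_force: 8.0
```

```bash
python3 look.py
python3 - <<'E'
from h import *
a=cv2.imread('pics/x.png')[170:290,380:500];cv2.imwrite('pics/c7.png',cv2.resize(a,None,fx=3.5,fy=3.5,interpolation=cv2.INTER_CUBIC))
E
```

```text
18.4667 [ 0.53289646 -0.30582815  0.04671404] 0.01418403370857678 7.997769266366959 [ 1.33528412  0.15470702 -1.02067776] [ 0.09081086 -0.36691355  0.01045648]
scoop_grip {'uv': [444.9, 227.5], 'score': 0.86}
scoop_lip {'uv': [422.9, 270.8], 'score': 0.68}
tilt deg -10.0
```

View pics/c7.png

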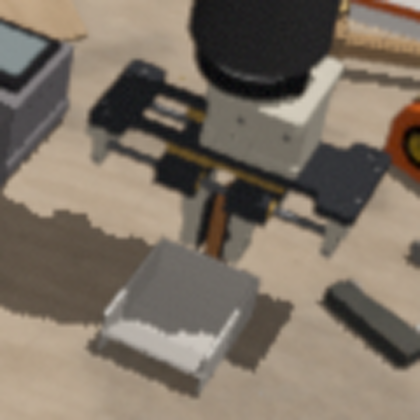

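The crop shows the scoop standing essentially flat on the table. That was my tenth and last picture, so from here I rely on the networks and force readings. Now I'll release it and rise.

Call:
arm_command([
  {"tx": 0,"ty": 0,"tz": 0,"twist": 0},
  {"tx": 0,"ty": 0,"tz": 0,"twist": 0},
  {"tx": 0,"ty": 0,"tz": 0,"twist": 0},
  {"tx": 0,"ty": 0,"tz": 0,"twist": 0},
  {"tx": 0,"ty": 0,"tz": 0,"twist": 0},
  {"tx": 0,"ty": 0,"tz": 0,"twist": 0},
  {"tx": 0,"ty": 0,"tz": 0,"twist": 0},
  {"tx": 0,"ty": 0,"tz": 0,"twist": 0},
], claw=0.8)

```text
t: 19.23
eef_pos: [0.5324, -0.3058, 0.0479]
ee_rot: [-3.142, 0.0, 3.049]
force: [0.6, 0.0, 0.0]
width: 0.0617
gripper_force: 0.0
```

Call:
arm_command([
  {"tx": 0,"ty": 0,"tz": -0.03,"twist": 0},
  {"tx": 0,"ty": 0,"tz": -0.1,"twist": 0},
  {"tx": 0,"ty": 0,"tz": -0.2,"twist": 0},
  {"tx": 0,"ty": 0,"tz": -0.3,"twist": 0},
  {"tx": 0,"ty": 0,"tz": -0.4,"twist": 0},
  {"tx": 0,"ty": 0,"tz": -0.52,"twist": 0},
  {"tx": 0,"ty": 0,"tz": -0.64,"twist": 0},
  {"tx": 0,"ty": 0,"tz": -0.76,"twist": 0},
])

```text
t: 19.9
eef_pos: [0.532, -0.3057, 0.24]
ee_rot: [-3.141, 0.0, 3.049]
force: [1.4, 0.5, -0.1]
width: 0.0701
gripper_force: 0.0
```

Run:
```python
from h import *
np.set_printoptions(precision=4,suppress=True)
u={}
for c in('scene','top'):
    for k in range(2):
        grab_frame(c)
        for n in('scoop_grip','scoop_lip','scoop','driver_grip','screwdriver','stand','aperture'):
            l=spot_point(n,c)
            if l:u.setdefault((n,c),[]).append(l[0]['uv'])
for n,z in[('scoop_grip',.078),('scoop_lip',.019),('scoop',0),('driver_grip',.142),('stand',0),('aperture',.08)]:
    print(n,*[(c,np.array(u[n,c]).tolist(),at_z(c,np.mean(u[n,c],0),z)) for c in('scene','top') if (n,c) in u])
    if (n,'scene') in u and (n,'top') in u: print('   tri',*tri(np.mean(u[n,'scene'],0),np.mean(u[n,'top'],0)))
# handle geometry in both views
for c in('scene','top'):
    l=regions_of('screwdriver',c)
    if l: m=l[0]['region'];ys,xs=np.nonzero(m);print(c,l[0]['score'],l[0]['rect'],m.sum(),xs.mean(),ys.mean())
    l=regions_of('stand',c)
    if l: print('stand',c,l[0]['score'],cv2.minAreaRect(cv2.findNonZero(l[0]['region'].astype(np.uint8))))
print([ (z,proj('scene',[.51,.326,z]),proj('top',[.51,.326,z])) for z in(.102,.142,.186)])
```

```text
scoop_grip ('scene', [[445.7, 230.2], [442.4, 230.2]], array([ 0.5381, -0.3081,  0.078 ])) ('top', [[316.6, 153.1]], array([0.6054, 0.0309, 0.078 ]))
   tri [ 0.6647 -0.1235 -0.0652] 0.32034155750675597
scoop_lip ('scene', [[421.6, 271.6], [422.8, 274.0]], array([ 0.4303, -0.2973,  0.019 ]))
scoop ('scene', [[430.4, 261.9], [429.2, 263.5]], array([ 0.49  , -0.2989,  0.    ]))
driver_grip ('scene', [[230.2, 148.7], [229.1, 148.5]], array([0.5023, 0.3232, 0.142 ])) ('top', [[334.7, 158.2], [185.6, 183.2]], array([0.5483, 0.1587, 0.142 ]))
   tri [0.4912 0.2102 0.1921] 0.15541992628378068
stand ('scene', [[240.3, 186.1], [239.8, 187.0]], array([0.514 , 0.3131, 0.    ])) ('top', [[208.5, 190.7], [209.0, 192.0]], array([0.5105, 0.3175, 0.    ]))
   tri [0.5117 0.3146 0.0014] 0.0054722801168883015
aperture ('scene', [[366.5, 203.5], [368.5, 202.1]], array([ 0.5411, -0.096 ,  0.08  ])) ('top', [[364.0, 168.3], [366.0, 169.1]], array([ 0.569 , -0.0895,  0.08  ]))
   tri [ 0.5707 -0.0885  0.0562] 0.00824476724883121
scene 0.64 [225.5, 131.0, 235.8, 162.0] 239 231.9581589958159 146.5439330543933
stand scene 0.77 ((234.99258422851562, 172.0316162109375), (53.56127166748047, 37.460426330566406), 13.13402271270752)
top 0.7 [179.3, 173.5, 197.8, 192.0] 206 186.70873786407768 182.27184466019418
stand top 0.79 ((199.139892578125, 186.74880981445312), (25.757709503173828, 64.59363555908203), 85.42607879638672)
[(0.102, array([232.0661, 158.5007]), array([192.7342, 187.2792])), (0.142, array([230.4916, 147.034 ]), array([186.8965, 185.3793])), (0.186, array([228.6936, 133.9382]), array([179.8352, 183.0812]))]
```

Run:
```python
from h import *
from scipy.optimize import least_squares
np.set_printoptions(precision=4,suppress=True)
print('cap manual',at_z('top',[182.6,181.6],.186))
S=grab_frame('scene');T=grab_frame('top')
def red(im,x0,x1,y0,y1):
    h=cv2.cvtColor(im,cv2.COLOR_RGB2HSV);m=((h[...,0]<8)|(h[...,0]>172))&(h[...,1]>150)&(h[...,2]>50)
    k=np.zeros_like(m);k[y0:y1,x0:x1]=m[y0:y1,x0:x1];return k
def ext(k): ys,xs=np.nonzero(k);return np.array([xs.min(),xs.max()+1,ys.min(),ys.max()+1,xs.mean()+.5,ys.mean()+.5])
rs,rt=red(S,215,245,120,170),red(T,165,205,165,205)
print('red scene',ext(rs),rs.sum(),'top',ext(rt),rt.sum())
obs=np.r_[ext(rs)[:4],ext(rt)[:4]]
a=np.linspace(0,2*np.pi,40)
def model(p):
    P=[[p[0]+.014*np.cos(t),p[1]+.014*np.sin(t),z] for z in(.104,.184) for t in a]
    o=[]
    for c in('scene','top'):
        u=np.array([proj(c,q) for q in P]);o+=[u[:,0].min(),u[:,0].max(),u[:,1].min(),u[:,1].max()]
    return np.array(o)
r=least_squares(lambda p:model(p)-obs,[.51,.316]);print('driver xy',r.x,'res',r.fun)
# hole: darkest blob
for im,c,(u,v) in((S,'scene',(370,199)),(T,'top',(366.6,171.4))):
    g=cv2.cvtColor(im,cv2.COLOR_RGB2GRAY);u,v=int(u),int(v);w=g[v-7:v+8,u-8:u+9].astype(float)
    print(c);print(w[::1,::1].astype(int))
    d=np.clip(np.median(w)-12-w,0,None);ys,xs=np.mgrid[v-7:v+8,u-8:u+9]
    print((d*xs).sum()/d.sum()+.5,(d*ys).sum()/d.sum()+.5)
```

```text
cap manual [0.5134 0.3201 0.186 ]
red scene [227.     238.     132.     161.     232.7453 145.6321] 212 top [176.     197.     176.     189.     186.2302 182.7275] 189
driver xy [0.5152 0.3238] res [-1.4804  0.4688 -0.7373 -1.023  -1.0886  2.277  -1.4851  1.8357]
scene
[[124 125 124 124 125 124 125 121 119 107  87  73  47  34  26  26  24]
 [125 125 124 124 125 125 124 126 126 123 120 118  93  77  61  40  28]
 [124 125 125 124 125 125 125 125 125 124 124 124 123 120 106  83  73]
 [125 124 125 124 124 124 123 124 125 124 125 125 125 125 124 122 118]
 [122 124 124 125 123 118 117 115 115 117 121 123 124 125 125 125 124]
 [105 120 124 124 118 101  91  83  81  89 105 120 124 124 124 125 125]
 [ 74 104 112 112 105  85  72  71  64  65  80 110 123 125 125 125 125]
 [ 62  69  71  71  88  76  74  67  67  67  81 112 124 124 125 126 125]
 [ 60  62  62  62  66  67  74  71  83  95 104 120 124 124 125 124 125]
 [ 63  62  63  61  62  62  63  67 101 117 122 124 125 125 125 124 124]
 [ 62  62  63  62  62  60  62  61  75 106 112 113 121 124 124 126 125]
 [ 62  61  61  62  60  62  62  62  61  68  70  77
[... 679 characters left out ...]
53 173 182 184 186 185]
 [180 180 181 179 170 147 115  92  83  84  99 130 160 179 184 185 186]
 [181 181 181 181 175 155 124 100  93  88  91 116 153 175 185 186 186]
 [179 180 181 182 181 169 143 117 103  97  95 116 152 176 185 186 185]
 [165 170 176 181 183 180 168 142 114 103 108 129 160 180 185 187 186]
 [130 142 157 163 167 168 168 154 126 114 125 149 170 183 186 185 186]
 [ 96 107 120 125 125 128 134 133 117 116 133 157 175 182 184 185 185]
 [ 82  84  88  91  91  92  98  99  96 100 115 139 159 167 169 175 181]
 [ 78  80  80  80  80  79  80  81  81  81  90 104 121 126 133 145 160]
 [ 78  80  78  78  78  78  78  78  78  78  78  82  87  89  94 106 119]]
365.40430535455863 175.4696092619392
```

Run:
```python
from h import *
np.set_printoptions(precision=4,suppress=True)
print('hole',tri([370.3,198.9],[367.0,171.0]),at_z('top',[367,171],.08),at_z('scene',[370.3,198.9],.08))
plan([.514,.322,.22])
```

```text
hole (array([ 0.5637, -0.0946,  0.0768]), np.float64(0.000745140364067999)) [ 0.5634 -0.0945  0.08  ] [ 0.5598 -0.0957  0.08  ]
plan tx 0.305 ty 2.494 tz 0.071 twist 0.0000 dist 0.628 from [ 0.5324 -0.3058  0.2378] 3.0493
```

Hole measured at (0.563, -0.095), with the views agreeing to under 1 mm. Moving to the driver.

Call:
arm_command([
  {"tx": 0.012,"ty": 0.1,"tz": 0,"twist": 0},
  {"tx": 0.025,"ty": 0.2,"tz": 0,"twist": 0},
  {"tx": 0.037,"ty": 0.3,"tz": 0,"twist": 0},
  {"tx": 0.05,"ty": 0.41,"tz": 0,"twist": 0},
  {"tx": 0.065,"ty": 0.53,"tz": 0,"twist": 0},
  {"tx": 0.08,"ty": 0.65,"tz": 0,"twist": 0},
  {"tx": 0.095,"ty": 0.77,"tz": 0,"twist": 0},
  {"tx": 0.11,"ty": 0.89,"tz": 0,"twist": 0},
], claw=1)

```text
t: 22.47
eef_pos: [0.5253, -0.0803, 0.238]
ee_rot: [3.141, 0.0, 3.049]
force: [1.0, 0.7, 0.2]
width: 0.0876
gripper_force: 0.0
```

Call:
arm_command([
  {"tx": 0.013,"ty": 0.11,"tz": 0,"twist": 0},
  {"tx": 0.026,"ty": 0.22,"tz": 0,"twist": 0},
  {"tx": 0.04,"ty": 0.33,"tz": 0,"twist": 0},
  {"tx": 0.053,"ty": 0.44,"tz": 0,"twist": 0},
  {"tx": 0.066,"ty": 0.55,"tz": 0,"twist": 0},
  {"tx": 0.08,"ty": 0.66,"tz": 0,"twist": 0},
  {"tx": 0.093,"ty": 0.77,"tz": 0,"twist": 0},
  {"tx": 0.107,"ty": 0.88,"tz": 0,"twist": 0},
])

```text
t: 23.13
eef_pos: [0.5189, 0.1412, 0.238]
ee_rot: [3.141, 0.0, 3.049]
force: [1.2, -0.3, 0.5]
width: 0.0879
gripper_force: 0.0
```

Call:
arm_command([
  {"tx": 0.013,"ty": 0.11,"tz": 0,"twist": 0},
  {"tx": 0.026,"ty": 0.22,"tz": 0,"twist": 0},
  {"tx": 0.04,"ty": 0.33,"tz": 0,"twist": 0},
  {"tx": 0.053,"ty": 0.43,"tz": 0,"twist": 0},
  {"tx": 0.066,"ty": 0.52,"tz": 0,"twist": 0},
  {"tx": 0.075,"ty": 0.6,"tz": 0,"twist": 0},
  {"tx": 0.082,"ty": 0.66,"tz": 0,"twist": 0},
  {"tx": 0.086,"ty": 0.71,"tz": 0,"twist": 0},
])

```text
t: 23.8
eef_pos: [0.514, 0.3199, 0.2377]
ee_rot: [-3.141, -0.0, 3.05]
force: [-0.8, 0.1, 0.2]
width: 0.0878
gripper_force: 0.0
```

Run:
```python
from h import *
np.set_printoptions(precision=4,suppress=True)
for c in('scene','top'):
    grab_frame(c)
    for n in('driver_grip','stand'):
        l=spot_point(n,c);print(c,n,l[:1])
    l=regions_of('screwdriver',c)
    if l: print(c,l[0]['score'],l[0]['rect'])
print('exp',[proj('scene',[.514,.322,z]) for z in(.102,.142,.186)])
plan([.514,.322,.126])
```

```text
scene driver_grip [{'uv': [230.3, 147.9], 'score': 0.61}]
scene stand [{'uv': [237.3, 185.3], 'score': 0.76}]
scene 0.83 [226.1, 132.9, 237.6, 160.3]
top driver_grip [{'uv': [331.1, 156.8], 'score': 0.61}]
top stand [{'uv': [208.3, 188.7], 'score': 0.91}]
top 0.61 [282.3, 118.4, 387.0, 191.9]
exp [array([233.9924, 158.1931]), array([232.4537, 146.7305]), array([230.6964, 133.6399])]
plan tx 0.002 ty 0.017 tz 0.448 twist 0.0000 dist 0.112 from [0.5142 0.3178 0.238 ] 3.0485
```

Call:
arm_command([
  {"tx": 0,"ty": 0.012,"tz": 0.05,"twist": 0},
  {"tx": 0,"ty": 0.012,"tz": 0.11,"twist": 0},
  {"tx": 0,"ty": 0.012,"tz": 0.18,"twist": 0},
  {"tx": 0,"ty": 0.012,"tz": 0.25,"twist": 0},
  {"tx": 0,"ty": 0.012,"tz": 0.32,"twist": 0},
  {"tx": 0,"ty": 0.012,"tz": 0.38,"twist": 0},
  {"tx": 0,"ty": 0.012,"tz": 0.43,"twist": 0},
  {"tx": 0,"ty": 0.012,"tz": 0.448,"twist": 0},
])

```text
t: 24.87
eef_pos: [0.5137, 0.3202, 0.124]
ee_rot: [-3.14, -0.002, 3.048]
force: [-1.2, -0.5, -0.5]
width: 0.0876
gripper_force: 0.0
```

Call:
arm_command([
  {"tx": 0,"ty": 0,"tz": 0,"twist": 0},
  {"tx": 0,"ty": 0,"tz": 0,"twist": 0},
  {"tx": 0,"ty": 0,"tz": 0,"twist": 0},
  {"tx": 0,"ty": 0,"tz": 0,"twist": 0},
  {"tx": 0,"ty": 0,"tz": 0,"twist": 0},
  {"tx": 0,"ty": 0,"tz": 0,"twist": 0},
  {"tx": 0,"ty": 0,"tz": 0,"twist": 0},
  {"tx": 0,"ty": 0,"tz": 0,"twist": 0},
], claw=0, grip_force=10)

```text
t: 25.53
eef_pos: [0.5144, 0.3216, 0.126]
ee_rot: [3.141, 0.0, 3.049]
force: [0.3, 0.3, -0.1]
width: 0.0397
gripper_force: 0.0
```

Call:
arm_command([
  {"tx": 0,"ty": 0,"tz": 0,"twist": 0},
  {"tx": 0,"ty": 0,"tz": 0,"twist": 0},
  {"tx": 0,"ty": 0,"tz": 0,"twist": 0},
  {"tx": 0,"ty": 0,"tz": 0,"twist": 0},
  {"tx": 0,"ty": 0,"tz": 0,"twist": 0},
  {"tx": 0,"ty": 0,"tz": 0,"twist": 0},
  {"tx": 0,"ty": 0,"tz": 0,"twist": 0},
  {"tx": 0,"ty": 0,"tz": 0,"twist": 0},
])

```text
t: 26.2
eef_pos: [0.5145, 0.322, 0.1259]
ee_rot: [3.141, 0.0, 3.049]
force: [0.0, 4.5, -0.7]
width: 0.0283
gripper_force: 10.0
```

Call:
arm_command([
  {"tx": 0,"ty": 0.002,"tz": 0,"twist": 0},
  {"tx": 0,"ty": 0.004,"tz": 0,"twist": 0},
  {"tx": 0,"ty": 0.006,"tz": 0,"twist": 0},
  {"tx": 0,"ty": 0.006,"tz": 0,"twist": 0},
  {"tx": 0,"ty": 0.006,"tz": 0,"twist": 0},
  {"tx": 0,"ty": 0.006,"tz": 0,"twist": 0},
  {"tx": 0,"ty": 0.006,"tz": 0,"twist": 0},
  {"tx": 0,"ty": 0.006,"tz": 0,"twist": 0},
])

```text
t: 26.87
eef_pos: [0.5144, 0.3227, 0.1257]
ee_rot: [-3.141, -0.0, 3.049]
force: [0.5, -1.4, 1.0]
width: 0.0285
gripper_force: 10.0
```

Call:
arm_command([
  {"tx": 0,"ty": 0,"tz": 0,"twist": 0},
  {"tx": 0,"ty": 0,"tz": 0,"twist": 0},
  {"tx": 0,"ty": 0,"tz": -0.03,"twist": 0},
  {"tx": 0,"ty": 0,"tz": -0.06,"twist": 0},
  {"tx": 0,"ty": 0,"tz": -0.1,"twist": 0},
  {"tx": 0,"ty": 0,"tz": -0.15,"twist": 0},
  {"tx": 0,"ty": 0,"tz": -0.2,"twist": 0},
  {"tx": 0,"ty": 0,"tz": -0.25,"twist": 0},
], grip_force=40)

```text
t: 27.53
eef_pos: [0.5145, 0.3232, 0.19]
ee_rot: [3.141, 0.0, 3.049]
force: [-0.1, 0.6, -1.2]
width: 0.0278
gripper_force: 40.0
```

Call:
arm_command([
  {"tx": 0,"ty": 0,"tz": -0.05,"twist": 0},
  {"tx": 0,"ty": 0,"tz": -0.1,"twist": 0},
  {"tx": 0,"ty": 0,"tz": -0.15,"twist": 0},
  {"tx": 0,"ty": 0,"tz": -0.2,"twist": 0},
  {"tx": 0,"ty": 0,"tz": -0.22,"twist": 0},
  {"tx": 0,"ty": 0,"tz": -0.22,"twist": 0},
  {"tx": 0,"ty": 0,"tz": -0.22,"twist": 0},
  {"tx": 0,"ty": 0,"tz": -0.22,"twist": 0},
])

```text
t: 28.2
eef_pos: [0.5141, 0.3228, 0.2427]
ee_rot: [-3.141, -0.001, 3.049]
force: [0.2, -0.4, -1.4]
width: 0.0277
gripper_force: 40.0
```

```bash
cat > tip.py <<'E'
from h import *
np.set_printoptions(precision=4,suppress=True)
s=get_state();P=s['eef_pos'];print(s['t'],P,s['force'],s['width'])
u={}
for c in('scene','top'):
    for k in range(2):
        grab_frame(c);l=spot_point('driver_tip',c);g=spot_point('driver_grip',c)
        print(c,l[:1],g[:1])
        if l:u.setdefault(c,[]).append(l[0]['uv'])
    l=regions_of('screwdriver',c);print(c,[(x['score'],x['rect']) for x in l[:1]])
    print('  expected tip',proj(c,P-[0,0,.118]))
if len(u)==2: print(tri(np.mean(u['scene'],0),np.mean(u['top'],0)))
for c in u: print(c,'offset of tip from TCP at exp z',at_z(c,np.mean(u[c],0),P[2]-.118)[:2]-P[:2])
E
python3 tip.py
python3 - <<'E'
from h import *
plan([.563,-.0945,.235])
E
```

```text
28.2 [0.5141 0.3228 0.2427] [ 0.183  -0.4273 -1.3527] 0.027709167564554042
scene [{'uv': [231.7, 154.1], 'score': 0.52}] [{'uv': [225.8, 112.3], 'score': 0.66}]
scene [{'uv': [232.5, 151.9], 'score': 0.74}] [{'uv': [223.9, 111.0], 'score': 0.73}]
scene [(0.38, [340.9, 265.0, 366.1, 273.7])]
  expected tip [232.9189 151.6606]
top [] []
top [] []
top [(0.72, [281.3, 116.4, 386.3, 194.1])]
  expected tip [190.9417 184.5291]
scene offset of tip from TCP at exp z [-0.0067 -0.0021]
plan tx -0.347 ty -1.645 tz 0.033 twist 0.0000 dist 0.420 from [0.5145 0.323  0.2433] 3.0493
```

Call:
arm_command([
  {"tx": -0.01,"ty": -0.06,"tz": 0,"twist": 0},
  {"tx": -0.03,"ty": -0.14,"tz": 0,"twist": 0},
  {"tx": -0.05,"ty": -0.24,"tz": 0,"twist": 0},
  {"tx": -0.07,"ty": -0.34,"tz": 0,"twist": 0},
  {"tx": -0.09,"ty": -0.44,"tz": 0,"twist": 0},
  {"tx": -0.11,"ty": -0.54,"tz": 0,"twist": 0},
  {"tx": -0.13,"ty": -0.64,"tz": 0,"twist": 0},
  {"tx": -0.155,"ty": -0.745,"tz": 0,"twist": 0},
])

```text
t: 29.57
eef_pos: [0.5357, 0.1325, 0.2436]
ee_rot: [3.141, 0.0, 3.05]
force: [0.8, 0.0, -0.6]
width: 0.0278
gripper_force: 40.0
```

Call:
arm_command([
  {"tx": -0.02,"ty": -0.1,"tz": 0,"twist": 0},
  {"tx": -0.045,"ty": -0.21,"tz": 0,"twist": 0},
  {"tx": -0.07,"ty": -0.33,"tz": 0,"twist": 0},
  {"tx": -0.095,"ty": -0.45,"tz": 0,"twist": 0},
  {"tx": -0.12,"ty": -0.57,"tz": 0,"twist": 0},
  {"tx": -0.145,"ty": -0.69,"tz": 0,"twist": 0},
  {"tx": -0.165,"ty": -0.79,"tz": 0,"twist": 0},
  {"tx": -0.18,"ty": -0.86,"tz": 0,"twist": 0},
])

```text
t: 30.23
eef_pos: [0.5605, -0.0868, 0.2434]
ee_rot: [-3.141, 0.0, 3.048]
force: [0.4, 0.0, -0.6]
width: 0.0277
gripper_force: 40.0
```

Call:
arm_command([
  {"tx": -0.006,"ty": -0.02,"tz": 0,"twist": 0},
  {"tx": -0.012,"ty": -0.04,"tz": 0.03,"twist": 0},
  {"tx": -0.012,"ty": -0.04,"tz": 0.06,"twist": 0},
  {"tx": -0.012,"ty": -0.04,"tz": 0.09,"twist": 0},
  {"tx": -0.012,"ty": -0.04,"tz": 0.1,"twist": 0},
  {"tx": -0.012,"ty": -0.04,"tz": 0.1,"twist": 0},
  {"tx": -0.012,"ty": -0.04,"tz": 0.1,"twist": 0},
  {"tx": -0.012,"ty": -0.04,"tz": 0.1,"twist": 0},
])

```text
t: 30.9
eef_pos: [0.5632, -0.0939, 0.2186]
ee_rot: [-3.142, 0.001, 3.05]
force: [-0.1, 1.1, -0.4]
width: 0.0278
gripper_force: 40.0
```

```bash
python3 tip.py
python3 - <<'E'
from h import *
S=grab_frame('scene');P=get_state()['eef_pos']
u,v=proj('scene',P-[0,0,.118]);h=proj('scene',[.5637,-.0946,.08]);print('hole exp',h)
g=cv2.cvtColor(S,cv2.COLOR_RGB2GRAY)
print(int(u)-14,int(v)-16)
for r in range(int(v)-16,int(v)+22): print(r,' '.join('%3d'%x for x in g[r,int(u)-14:int(u)+15]))
l=spot_point('aperture','scene');print(l[:1])
E
```

```text
30.9 [ 0.5632 -0.0939  0.2186] [-0.1139  1.0848 -0.3638] 0.02784192547224241
scene [{'uv': [372.0, 193.2], 'score': 0.59}] [{'uv': [370.9, 151.5], 'score': 0.78}]
scene [{'uv': [370.1, 193.5], 'score': 0.71}] [{'uv': [372.6, 151.6], 'score': 0.64}]
scene [(0.56, [367.3, 136.3, 378.8, 187.0])]
  expected tip [370.7154 192.0372]
top [] [{'uv': [301.9, 167.8], 'score': 0.63}]
top [{'uv': [333.9, 155.4], 'score': 0.23}] [{'uv': [301.2, 167.0], 'score': 0.21}]
top []
  expected tip [367.7383 169.7647]
(array([ 0.6237, -0.04  ,  0.0305]), np.float64(0.05954873031866473))
scene offset of tip from TCP at exp z [-0.0047 -0.0031]
top offset of tip from TCP at exp z [0.0331 0.0824]
hole exp [370.51939434 197.97011564]
356 176
176  80  79  78  79  79  81  80  79  80  83  81  96 119 128 106  84  76  90 128 121  94  58  55  72  72  60  60  72 104
177  80  81  81  79  79  79  79  80  80  81  96 117 127 110  95  72  73  85 113  94  58  57  93 118 113  92  72  52  52
178  86  85  82  80  81  80  79  79  82  94 113 126 110  97  95  83  75  72  80  56  58  90 119 127 128 125 114  93  82
179  97  93  83
[... 3524 characters left out ...]
  57  58  56  57  57  58  56  54  53  53  53  53  51  57  64
209  57  56  56  56  58  57  57  57  57  57  57  57  58  57  58  57  58  56  57  58  56  53  52  53  54  56  53  62  65
210  58  57  55  58  58  57  58  57  58  58  58  58  57  56  57  57  57  57  57  56  53  53  52  52  53  62  59  66  66
211  55  57  56  57  57  58  58  58  58  57  58  55  56  56  57  57  56  58  54  55  52  54  51  52  57  64  64  66  68
212  57  57  56  57  58  58  59  57  57  56  57  57  57  56  59  58  59  56  56  52  52  52  54  55  65  67  67  68  76
213  58  56  56  56  57  58  59  57  56  57  57  58  57  58  58  56  57  55  54  52  52  53  53  57  65  67  67  69  89
[{'uv': [370.9, 202.9], 'score': 0.83}]
```

Call:
arm_command([
  {"tx": 0.004,"ty": -0.002,"tz": 0,"twist": 0},
  {"tx": 0.008,"ty": -0.004,"tz": 0.01,"twist": 0},
  {"tx": 0.008,"ty": -0.004,"tz": 0.03,"twist": 0},
  {"tx": 0.008,"ty": -0.004,"tz": 0.05,"twist": 0},
  {"tx": 0.008,"ty": -0.004,"tz": 0.07,"twist": 0},
  {"tx": 0.008,"ty": -0.004,"tz": 0.085,"twist": 0},
  {"tx": 0.008,"ty": -0.004,"tz": 0.095,"twist": 0},
  {"tx": 0.008,"ty": -0.004,"tz": 0.1,"twist": 0},
])

```text
t: 32.37
eef_pos: [0.5607, -0.0953, 0.1926]
ee_rot: [-3.141, -0.001, 3.049]
force: [-0.6, 0.1, -0.4]
width: 0.028
gripper_force: 40.0
```

The tip is about 6 mm below the plate surface with no contact force, so it is in the hole. Continuing.

Call:
arm_command([
  {"tx": 0,"ty": 0,"tz": 0.01,"twist": 0},
  {"tx": 0,"ty": 0,"tz": 0.02,"twist": 0},
  {"tx": 0,"ty": 0,"tz": 0.03,"twist": 0},
  {"tx": 0,"ty": 0,"tz": 0.04,"twist": 0},
  {"tx": 0,"ty": 0,"tz": 0.05,"twist": 0},
  {"tx": 0,"ty": 0,"tz": 0.06,"twist": 0},
  {"tx": 0,"ty": 0,"tz": 0.072,"twist": 0},
  {"tx": 0,"ty": 0,"tz": 0.072,"twist": 0},
])

```text
t: 33.03
eef_pos: [0.5605, -0.0953, 0.1746]
ee_rot: [-3.142, -0.001, 3.049]
force: [-0.4, 0.0, -0.2]
width: 0.0281
gripper_force: 40.0
```

Call:
arm_command([
  {"tx": 0,"ty": 0,"tz": 0.008,"twist": 0},
  {"tx": 0,"ty": 0,"tz": 0.016,"twist": 0},
  {"tx": 0,"ty": 0,"tz": 0.024,"twist": 0},
  {"tx": 0,"ty": 0,"tz": 0.032,"twist": 0},
  {"tx": 0,"ty": 0,"tz": 0.04,"twist": 0},
  {"tx": 0,"ty": 0,"tz": 0.044,"twist": 0},
  {"tx": 0,"ty": 0,"tz": 0.044,"twist": 0},
  {"tx": 0,"ty": 0,"tz": 0.044,"twist": 0},
])

```text
t: 33.7
eef_pos: [0.561, -0.0953, 0.1646]
ee_rot: [-3.142, 0.0, 3.049]
force: [-0.6, 0.0, 0.7]
width: 0.0282
gripper_force: 40.0
```

Call:
arm_command([
  {"tx": 0,"ty": 0,"tz": 0.004,"twist": 0},
  {"tx": 0,"ty": 0,"tz": 0.008,"twist": 0},
  {"tx": 0,"ty": 0,"tz": 0.012,"twist": 0},
  {"tx": 0,"ty": 0,"tz": 0.016,"twist": 0},
  {"tx": 0,"ty": 0,"tz": 0.018,"twist": 0},
  {"tx": 0,"ty": 0,"tz": 0.02,"twist": 0},
  {"tx": 0,"ty": 0,"tz": 0.02,"twist": 0},
  {"tx": 0,"ty": 0,"tz": 0.02,"twist": 0},
])

```text
t: 34.37
eef_pos: [0.5613, -0.0954, 0.1602]
ee_rot: [-3.141, 0.001, 3.05]
force: [-1.0, 0.3, 7.4]
width: 0.0279
gripper_force: 40.0
```

Call:
arm_command([
  {"tx": 0,"ty": 0,"tz": 0.003,"twist": 0},
  {"tx": 0,"ty": 0,"tz": 0.003,"twist": 0},
  {"tx": 0,"ty": 0,"tz": 0.003,"twist": 0},
  {"tx": 0,"ty": 0,"tz": 0.003,"twist": 0},
  {"tx": 0,"ty": 0,"tz": 0.003,"twist": 0},
  {"tx": 0,"ty": 0,"tz": 0.003,"twist": 0},
  {"tx": 0,"ty": 0,"tz": 0.003,"twist": 0},
  {"tx": 0,"ty": 0,"tz": 0.003,"twist": 0},
])

```text
t: 35.03
eef_pos: [0.5616, -0.0954, 0.16]
ee_rot: [-3.141, 0.002, 3.05]
force: [-2.1, 0.8, 10.7]
width: 0.0279
gripper_force: 40.0
```

Run:
```python
from h import *
grab_frame('scene')
l=boxes_of('ball0','scene')
print([(round(x['score'],2),np.round(at_z('scene',[(x['rect'][0]+x['rect'][2])/2,(x['rect'][1]+x['rect'][3])/2],.043),3)) for x in l])
for n,z in(('scoop_grip',.078),('scoop_lip',.019)):
    m=spot_point(n,'scene');print(n,m and (m[0]['score'],at_z('scene',m[0]['uv'],z)))
s=get_state();print(s['eef_pos'],s['force'],s['t'])
```

```text
[(0.27, array([ 0.591, -0.018,  0.043]))]
scoop_grip (0.95, array([ 0.53351122, -0.3097138 ,  0.078     ]))
scoop_lip (0.68, array([ 0.4356282 , -0.29415034,  0.019     ]))
[ 0.56156766 -0.09538401  0.16001598] [-2.66204336  1.17768795 11.22647067] 35.2333
```

```bash
python3 -c "
from station import *
print(job_done())"
```

```text
the job is handed in; nothing more can be done
None
```

I handed the job in at about 35 s, and the hand-in did not report a verdict. The six balls were seen in the pan right after tipping. The scoop was set down flat and released. The gripped screwdriver was pressing through the hole with about 11 N at the depth of full button travel.

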